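Shift the tape feeder's selector lever to the blue slot

TASK

Push the selector lever of the blue bench tape feeder through its gate into the slot marked by the blue disc, until it stands fully home at the end of that slot, and leave it there. Push it gently with the fingers: do not squeeze, pinch or force it, and do not move or pick up anything else on the bench.

Things in the scene. Friction and masses are not known exactly. Their poses are not given: they have to be found in the camera images.
- feeder: Blue steel bench tape feeder, bolted down, 270 x 340 mm, grey deck at 111 mm. Origin on the bench under the gate's centre; z up, y left and x away from the robot when its yaw is 0. A kraft-paper tape roll (top 193 mm above the bench) begins 125 mm to the +y side of the gate centre; the deck is otherwise free within 90 mm of the lever's pivot line.
- gate_centre (a point): Centre of the aluminium gate plate's top, 125 mm above the bench; feeder's axes. A double H is cut in the plate (116 x 104 mm): three slots 15 mm wide along x, centred at y = -26, 0, +26 mm, each from x = -30 to +30 mm, joined only by one cross channel 15 mm wide along y at x = 0 (islands between have rounded noses). So the lever changes slot line only near x = 0.
- lever_knob (a point): Centre of the black ball knob, 40 mm in diameter, on top of the selector lever: 150 mm along the stem from the pivot, so 195 mm above the bench when upright. The pivot lies under the gate's centre, 45 mm above the bench. The gate stops the stem rigidly and the linkage bears at most 35 N of finger force: stop when it stops.
- lever_stem (a point): Point on the axis of the lever's 10 mm round steel stem, 80 mm from the pivot: at the gate plate's height when upright. Fully home in a corner slot it stands about 21 mm (horizontally) short of the centre of the disc there.
- lever (a joint): Lever angle along the slots (rad): 0 in the cross channel, positive leaning to the feeder's +x. Fully home at a corner slot's end is about +0.29 or -0.29. Stiff by friction (3 to 4 N of push at the knob), no spring: it stays where it is left. It starts anywhere along the middle slot line (-0.26 to 0.26).
- sway (a joint): Lever angle across the slots (rad): 0 in the middle slot line, positive leaning to the feeder's +y; about +0.31 or -0.31 in the outer slot lines, at the ends of the cross channel (up to 0.35 against the outer wall). Same friction, no spring.
- tag_blue: Blue disc, 22 mm across and 3 mm high, fixed flat on the gate plate just beyond the end of the slot it marks. Origin at the centre of its underside. The four corner slots carry one disc each (blue, red, yellow, green, in places that change), at feeder x = +-44 mm, y = +-26 mm. The middle slot line has none.
- spool: Crimson thread spool, 32 mm across, 40 mm high, standing on the feeder's deck beyond the gate. Leave alone. Origin under its centre.
- kitbox: White flat carton with a crimson panel, 110 x 75 x 34 mm, on the bench at the feeder's right. Leave alone. Origin under its centre.
- tapering: Brown tape roll lying flat, 90 mm across, 48 mm high, on the bench right of the feeder. Leave alone. Origin under its centre.
- marker: Blue marker pen lying on the bench before the feeder, 16 mm thick, about 120 mm long. Leave alone. Origin under its middle.
- mug: White mug, 76 mm across, 90 mm high, on the right of the bench. Leave alone. Origin under its centre.
- glue: White glue bottle with orange cap, 56 mm across, 130 mm high, on the left of the bench. Leave alone. Origin under its centre.
- screwdriver: Screwdriver, 170 mm long, lying on the left of the bench. Leave alone. Origin under its middle.

How it is judged:
By the outcome, as a careful person would: the job done as asked, in the order asked, and still so for the second after the job is handed in, with the robot touching nothing.
It also fails if it takes over 64 s, if anything falls off the work surface, if the arm or the gripper's body presses on something with over 40 N, if the wrist force passes 120 N, or if a joint passes its speed limit or range.

ROBOT

A 6-joint arm with a two-finger parallel gripper is mounted at the origin on the work surface. World frame = base frame: x ahead of the robot, y to its left, z up, the work surface at z = 0. Lengths are in mm, angles in rad, forces in N, time in s.
With the tool pointing down it reaches from about 350 to 775 mm from the base axis. Payload 7.3 kg.
Tool frame: the origin (TCP) lies midway between the tips of the shut fingers; the grasp point (between the pads) lies 19 mm behind it; x points along the fingers, y is the direction in which the jaws open and shut, and the axes are right-handed (so a half turn about x gives the same grasp; the last joint's range is limited). The gripper opens to 92 mm and grips with 3 to 60 N. Pads are 19 mm wide; open, the fingers measure 130 mm over their backs; the gripper's body (75 mm by 190 mm) begins 47 mm behind the grasp point.
Start: joints at [-1.332, 0.342, 1.524, -0, 1.275, -0.146], TCP at [197.095, -486.62, 226.741] pointing down, gripper open.
Joint ranges: [-2.53, 2.53], [-0.77, 2.02], [0.04, 2.7], [-1, 4.14], [0.28, 2.66], [-3.11, 3.11]. Speed limits (rad/s): [2.57, 2.57, 3.14, 3.14, 3.14, 3.14].

INTERFACE

Orientations are given as [roll, pitch, yaw] about the fixed x, y, z axes, in that order (R = Rz(yaw) Ry(pitch) Rx(roll)).
In Python, from plant import bot gives the robot as it stands. The module is installed in compiled form; this text tells all that it offers.
- The arm moves only by the shell command python3 -m handwheel 'ROWS' [OPENING]. ROWS is JSON, a list that holds one entry, the list of rows, each a list of 4 numbers: the shift along the tool's x, y, z in cm, then the turn about the tool's x in rad. A call has 1 to 8 rows; each row shifts and turns the commanded pose from where the row before left it, along the tool's axes as they then stand; what a row does not reach is not made up. A row lasts 1/12 s, in which the tool goes at most 41.7 mm and 7.16 degrees, less where a joint would pass 70% of its speed; a pose out of reach is approached as far as the arm can. A call is refused whole if a number of a shift passes 4.17 or a number of a turn 0.125, either way. A call with a gripper value outside its range is refused whole. OPENING is the opening, from 0 (shut) to 1 (fully open), set as the call begins (- or left out, the last holds). The fingers move at their own pace and stop on an object; the grip force is fixed at half the most. Time passes only in rows, so rows that do not move let the fingers close. It gives the time, the measured TCP pose, the force and the opening at its end, in the units of the state.
- bot.get_obs(): the state, without advancing time (a new reading comes with each control period).
- bot.capture(name): name is "scene" or "top"; returns (picture, depth): 384x512x3 uint8, red, green, blue; 384x512 float32, mm along the optical axis (not along the pixel's ray), 0 where there is no reading.
- bot.camera_model(name): a dict with "fx", "fy", "cx", "cy" (pixels), "position" and "rotation" of the camera in the world. Camera axes: x right, y down, z forward; pixel columns grow to the right and rows downward; lengths in mm; the calibration is good to about 2 mm. A picture is of the moment at which its call begins. camera_model takes no time and is no camera call.
- bot.close_job(): hands the job in, once; it reports no verdict.
Trained networks look in the newest picture that a camera, given by its name, has taken for a name from the list of things; names that differ only in an ending like _2 or _b are one class to them, and where a whole thing is asked for, a point or a joint stands for the part that bears it (a point fixed in the world has none). Each returns a list of dicts, best first, with "conf" (0 to 1); they miss things now and then, are a little off and sometimes report something else, mostly with a low value. They report only what shows in the picture. A call takes as long as a camera call.
- bot.find_in(camera, label): "bbox" ([left, top, width, height] in pixels, round what is visible of it).
- bot.spot_point(camera, label): "point" ([column, row] in pixels: a listed point, or the origin of a listed thing).
The state is a dict: "time": time; "joint_positions": joint angles; "dq": joint speeds; "tau": joint torques, N m; "tool_pos": TCP position; "tcp_rot": TCP orientation; "contact_force": force on the tool from outside, world axes, zero at the start; "moment": the same for the moment, N m; "grip_width": finger opening in mm.
Only numpy, scipy, OpenCV 4.12 (cv2) and the standard library are available. Lean on these libraries where they do the work, as an engineer would, in place of code of your own. Each camera call takes 0.05 s, during which the arm holds its last target.

## Working session

There is one attempt and no reset: what is moved stays moved. The work goes in short steps, Python scripts to look and compute and a shell command to move; the robot and the scene stay as the last step left them, time stands still between calls to the robot, and variables do not carry over. Pictures are saved under pics/ and viewed, and the job is handed in when it is done.

```bash
mkdir -p pics
cat > h.py <<'E'
from plant import bot
import numpy as np, cv2
def world(cam,u,v,d):
    m=bot.camera_model(cam); p=np.array([(u-m['cx'])/m['fx']*d,(v-m['cy'])/m['fy']*d,d])
    return np.array(m['rotation'])@p+np.array(m['position'])
def onplane(cam,u,v,z):
    m=bot.camera_model(cam); r=np.array(m['rotation'])@np.array([(u-m['cx'])/m['fx'],(v-m['cy'])/m['fy'],1]); c=np.array(m['position'])
    return c+r*(z-c[2])/r[2]
E
python3 - <<'E'
from h import *
for c in ('scene','top'):
    p,d=bot.capture(c); cv2.imwrite(f'pics/{c}0.png',cv2.cvtColor(p,cv2.COLOR_RGB2BGR)); np.save(c+'0.npy',d)
    m=bot.camera_model(c); print(c,m['fx'],m['position'],np.round(m['rotation'],2).tolist())
for c in ('scene','top'):
    for l,z in (('feeder',0),('gate_centre',125),('lever_knob',None),('lever_stem',124),('tag_blue',125)):
        for r in bot.spot_point(c,l)[:2]:
            u,v=r['point']; print(c,l,round(r['conf'],2),np.round([u,v]), np.round(onplane(c,u,v,z if z is not None else 193)))
o=bot.get_obs();print(o)
E
```

```text
scene 406.44372720396234 [1224.65312482  221.75537303 1179.28043555] [-2.56, -0.0, 1.93]
top 442.25443814616176 [ 495.02845042  -39.96290607 1509.08534458] [-3.1, 0.01, -1.55]Traceback (most recent call last):
  File "<stdin>", line 8, in <module>
  File "h.py", line 8, in onplane
    return c+r*(z-c[2])/r[2]
                        ~^^^
IndexError: invalid index to scalar variable.
```

```bash
sed -i "s/np.array(m\['rotation'\])/RR(m['rotation'])/; 2a from scipy.spatial.transform import Rotation as Ro\ndef RR(a): return Ro.from_euler('xyz',a).as_matrix()" h.py
python3 - <<'E'
from h import *
for c in ('scene','top'):
    d=np.load(c+'0.npy')
    for l,z in (('feeder',0),('gate_centre',125),('lever_knob',193),('lever_stem',124),('tag_blue',125),('spool',111)):
        for r in bot.spot_point(c,l)[:2]:
            u,v=r['point']; dd=d[int(round(v)),int(round(u))];print(c,l,round(r['conf'],2),np.round([u,v]), np.round(onplane(c,u,v,z)),np.round(world(c,u,v,dd)))
o=bot.get_obs();print(o)
E
```

```text
scene feeder 0.68 [249. 214.] [586. -18.   0.] [655.   8. 126.]
scene gate_centre 0.74 [250. 193.] [584. -15. 125.] [577. -18. 113.]
scene lever_knob 0.53 [248. 187.] [609. -14. 193.] [616. -11. 204.]
scene lever_knob 0.32 [235. 202.] [668. -31. 193.] [633. -47. 130.]
scene lever_stem 0.69 [411. 217.] [495. 462. 124.] [424. 486.  21.]
scene lever_stem 0.64 [246. 198.] [605. -23. 124.] [611. -20. 134.]
scene tag_blue 0.55 [235. 200.] [625. -51. 125.] [626. -50. 126.]
scene spool 0.68 [213. 224.] [717. -83. 111.] [719. -81. 116.]
top feeder 0.85 [256. 188.] [595. -13.   0.] [588. -15. 112.]
top feeder 0.32 [416. 239.] [ 433. -556.    0.] [ 433. -556.    3.]
top gate_centre 0.87 [254. 187.] [590.  -7. 125.] [591.  -7. 114.]
top lever_knob 0.52 [259. 179.] [610. -23. 193.] [608. -23. 208.]
top lever_stem 0.62 [282. 151.] [707. -92. 124.] [708. -92. 119.]
top lever_stem 0.53 [260. 181.] [609. -25. 124.] [602. -26. 208.]
top tag_blue 0.57 [268. 174.] [633. -50. 125.] [632. -50. 127.]
top spool 0.59 [284. 148.] [718. -99. 111.] [712. -97. 153.]
{'time': 0.75, 'joint_positions': array([-1.33198421e+00,  3.41938628e-01,  1.52408714e+00,  2.20085803e-06,
        1.27542109e+00, -1.46007318e-01]), 'dq': array([ 1.39647490e-03, -7.92137179e-04, -2.80548031e-04, -2.25514406e-04,
        1.47505360e-05,  1.66368747e-03]), 'tau': array([-7.83023261e-04, -4.31060386e+01, -2.44461322e+01,  7.17746071e-02,
        4.80857806e-02, -1.01688292e-05]), 'tool_pos': array([ 197.10273222, -486.61546616,  226.77688232]), 'tcp_rot': array([ 1.43923048,  1.57065052, -1.31754338]), 'contact_force': array([ 0.31276771, -0.25431128,  0.43296043]), 'moment': array([-0.01804144,  0.01546218, -0.00815093]), 'grip_width': 92.10871563156986}
```

View pics/scene0.png

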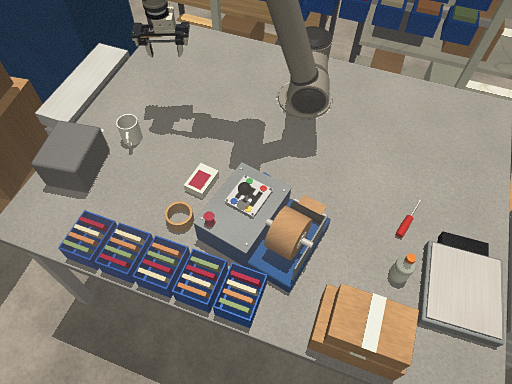

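View pics/top0.png

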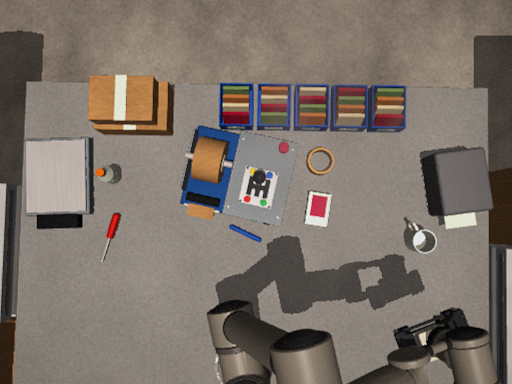

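Run:
```python
from h import *
a=cv2.imread('pics/top0.png')[140:235,210:310]; b=cv2.imread('pics/scene0.png')[155:235,200:300]
cv2.imwrite('pics/z0.png',cv2.resize(a,None,fx=6,fy=6,interpolation=cv2.INTER_CUBIC))
cv2.imwrite('pics/z1.png',cv2.resize(b,None,fx=6,fy=6,interpolation=cv2.INTER_CUBIC))
# disc colours
rgb=cv2.imread('pics/top0.png').astype(int);d=np.load('top0.npy')
B,G,R=[rgb[...,i] for i in range(3)]
roi=np.zeros(B.shape,bool);roi[160:212,232:285]=1
for n,m in (('blue',(B>120)&(B-R>70)),('red',(R>120)&(R-G>80)&(R-B>80)),('yel',(R>120)&(G-B>70)),('grn',(G-R>50)&(G-B>20)),):
    k=m&roi; v,u=np.nonzero(k); 
    if len(u): print(n,len(u),u.mean(),v.mean(),np.round(onplane('top',u.mean(),v.mean(),128),1))
# knob 3D points z 150..
for c in('top','scene'):
    d=np.load(c+'0.npy');P=[]
    for v in range(150,230):
        for u in range(220,290):
            if d[v,u]>0:
                w=world(c,u,v,d[v,u])
                if w[2]>150 and abs(w[0]-605)<50 and abs(w[1]+18)<50:P.append(w)
    P=np.array(P);print(c,len(P),P.min(0),P.max(0),P.mean(0))
    # sphere fit r=20
    from scipy.optimize import least_squares
    Q=P[P[:,2]>P[:,2].max()-30]
    s=least_squares(lambda x:np.linalg.norm(Q-x,axis=1)-20,Q.mean(0)-[0,0,10],loss='soft_l1');print(s.x,s.cost)
```

```text
blue 29 268.9655172413793 174.79310344827587 [629.2 -53.8 128. ]
red 31 246.5483870967742 198.58064516129033 [553.4  15.  128. ]
yel 25 252.28 171.0 [640.2  -1.3 128. ]
grn 31 262.741935483871 202.3548387096774 [542.5 -35.9 128. ]Traceback (most recent call last):
  File "<stdin>", line 18, in <module>
  File "h.py", line 6, in world
    m=bot.camera_model(cam); p=np.array([(u-m['cx'])/m['fx']*d,(v-m['cy'])/m['fy']*d,d])
ValueError: time passes only in moves, steps and waits
```

View pics/z0.png

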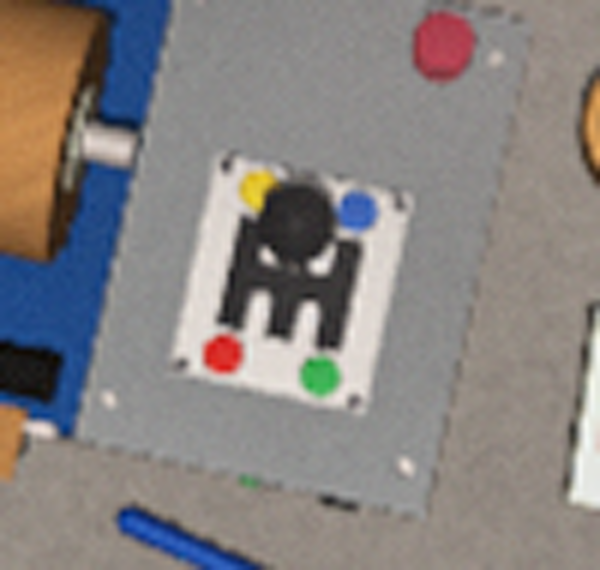

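View pics/z1.png

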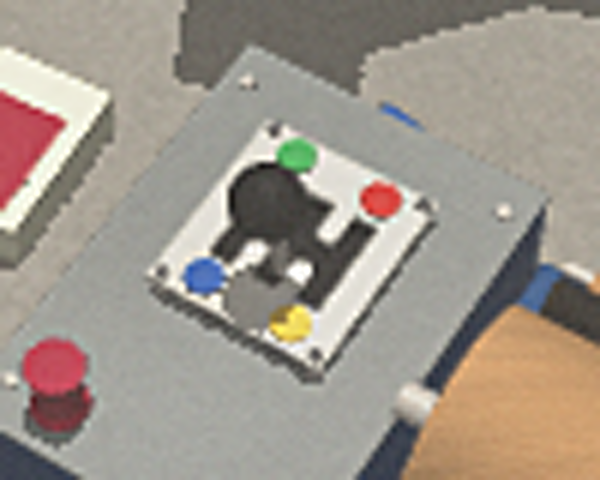

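```bash
cat > h.py <<'E'
from plant import bot
import numpy as np, cv2
from scipy.spatial.transform import Rotation as Ro
from scipy.optimize import least_squares
M={c:bot.camera_model(c) for c in('scene','top')}
def RR(a): return Ro.from_euler('xyz',a).as_matrix()
def world(cam,u,v,d):
    m=M[cam]; p=np.array([(u-m['cx'])/m['fx']*d,(v-m['cy'])/m['fy']*d,d*np.ones_like(u)])
    return (RR(m['rotation'])@p).T+np.array(m['position'])
def onplane(cam,u,v,z):
    m=M[cam]; r=RR(m['rotation'])@np.array([(u-m['cx'])/m['fx'],(v-m['cy'])/m['fy'],1]); c=np.array(m['position'])
    return c+r*(z-c[2])/r[2]
C=np.array([591.3,-19.4]); YAW=-0.205
ex=np.array([np.cos(YAW),np.sin(YAW)]); ey=np.array([-ex[1],ex[0]])
def F(p): p=np.array(p); return np.round([(p[:2]-C)@ex,(p[:2]-C)@ey,p[2]],1)
def knob(c,p,d,zmin=150):
    v,u=np.mgrid[0:384,0:512]; v=v.ravel();u=u.ravel();dd=d.ravel();rgb=p.reshape(-1,3)
    k=(dd>0)&(rgb.max(1)<75)&(rgb.max(1).astype(int)-rgb.min(1)<15); u,v,dd=u[k],v[k],dd[k]; P=world(c,u*1.,v*1.,dd)
    f=np.array([F(x) for x in P]); Q=P[(abs(f[:,0])<80)&(abs(f[:,1])<80)&(f[:,2]>zmin)&(f[:,2]<225)]
    if len(Q)<15: return None,len(Q)
    s=least_squares(lambda x:np.linalg.norm(Q-x,axis=1)-20,Q.mean(0)-[0,0,10],loss='soft_l1',f_scale=2)
    return s.x,len(Q),np.sqrt(2*s.cost/len(Q))
def tool():
    o=bot.get_obs(); R=RR(o['tcp_rot']); print('t',round(o['time'],2),'TCP',np.round(o['tool_pos'],1),'feeder',F(o['tool_pos']),'F',np.round(o['contact_force'],1)); print('ytool yaw',np.arctan2(R[1,1],R[0,1]),'z yaw',np.arctan2(R[1,2],R[0,2]),'x',np.round(R[:,0],2)); return o,R
def shot(tag):
    for c in M:
        p,d=bot.capture(c); q=cv2.cvtColor(p,cv2.COLOR_RGB2BGR); cv2.imwrite(f'pics/{c}_{tag}.png',q)
        r=knob(c,p,d); print(c,'knob',F(r[0]) if r[0] is not None else None,r[1:])
E
python3 - <<'E'
from h import *
for c in M:
    p=cv2.imread(f'pics/{c}0.png')[:,:,::-1]; r=knob(c,p,np.load(c+'0.npy')); print(c,r,F(r[0]))
b=cv2.imread('pics/scene0.png').astype(int);B,G,R=[b[...,i] for i in range(3)];roi=np.zeros(B.shape,bool);roi[170:215,225:275]=1
for n,m in (('blue',(B>110)&(B-R>60)),('red',(R>120)&(R-G>80)&(R-B>80)),('yel',(R>120)&(G-B>70)),('grn',(G-R>50)&(G-B>20)),):
    v,u=np.nonzero(m&roi)
    if len(u): print(n,len(u),F(onplane('scene',u.mean(),v.mean(),128)))
o,R=tool()
tgt=C+ex*72; print('target',tgt)
dl=np.array([tgt[0],tgt[1],270])-o['tool_pos']
print('shift tool cm',R.T@dl/10)
E
```

```text
scene (array([615.01566168, -22.2790849 , 192.23704055]), 120, np.float64(1.3646579684141018)) [ 23.8   2.  192.2]
top (array([617.90996777, -25.07064859, 193.18401123]), 120, np.float64(1.689691972363756)) [ 2.720e+01 -1.000e-01  1.932e+02]
blue 36 [ 21.4 -20.1 128. ]
red 31 [-43.6  26.4 128. ]
yel 26 [ 43.8  29.2 128. ]
grn 28 [-44.3 -25.4 128. ]
t 0.75 TCP [ 197.1 -486.6  226.8] feeder [-290.8 -537.7  226.8] F [ 0.3 -0.3  0.4]
ytool yaw -1.18597753127396 z yaw -2.7567738608338574 x [ 0. -0. -1.]
target [661.79239089 -34.05683551]
shift tool cm [ -4.32700233 -24.5014766  -60.05909594]
```

```bash
python3 -m handwheel '[[[-1,0,0,0.118],[-1,0,0,0.118],[-1,0,0,0.118],[-1,0,0,0.118],[-1,0,0,0.118],[0,0,0,0]]]' 0
python3 - <<'E'
from h import *
o,R=tool()
tgt=C+ex*75; dl=np.array([tgt[0],tgt[1],270])-o['tool_pos']
print('shift tool cm',R.T@dl/10)
E
```

```text
time: 1.25
tool_pos: [197.3, -487.5, 278.7]
tcp_rot: [2.025, 1.567, -1.326]
contact_force: [-1.2, 0.1, 0.4]
grip_width: 56.7
t 1.25 TCP [ 197.3 -487.5  278.7] feeder [-290.4 -538.5  278.7] F [-1.2  0.1  0.4]
ytool yaw -1.780181455512902 z yaw 2.93221355889547 x [ 0. -0. -1.]
shift tool cm [  0.74383979 -54.00945639 -36.30561039]
```

```bash
python3 -m handwheel '[[[0,-2.7,-1.8,0],[0,-2.7,-1.8,0],[0,-2.7,-1.8,0],[0,-2.7,-1.8,0],[0,-2.7,-1.8,0],[0,-2.7,-1.8,0],[0,-2.7,-1.8,0],[0,-2.7,-1.8,0]]]'
python3 -m handwheel '[[[0,-2.7,-1.8,0],[0,-2.7,-1.8,0],[0,-2.7,-1.8,0],[0,-2.7,-1.8,0],[0,-2.7,-1.8,0],[0,-2.7,-1.8,0],[0,-2.7,-1.8,0],[0,-2.7,-1.8,0]]]'
python3 - <<'E'
from h import *
o,R=tool()
tgt=C+ex*75; dl=np.array([tgt[0],tgt[1],270])-o['tool_pos']
print('shift tool cm',R.T@dl/10)
E
```

```text
time: 1.92
tool_pos: [382.9, -303.1, 276.2]
tcp_rot: [-0.536, 1.57, 2.405]
contact_force: [1.5, -0.9, 0.7]
grip_width: 3.6
time: 2.58
tool_pos: [567.9, -120.9, 276.0]
tcp_rot: [0.065, 1.57, 3.006]
contact_force: [1.2, 0.5, 0.7]
grip_width: 0.2
t 2.58 TCP [ 567.9 -120.9  276. ] feeder [  -2.3 -104.2  276. ] F [1.2 0.5 0.7]
ytool yaw -1.771654837003148 z yaw 2.9407341080757856 x [-0.  0. -1.]
shift tool cm [  0.59354298 -10.38480174  -7.76992388]
```

```bash
python3 -m handwheel '[[[0,-1.7,-1.3,0],[0,-1.7,-1.3,0],[0,-1.7,-1.3,0],[0,-1.7,-1.3,0],[0,-1.8,-1.3,0],[0,-1.8,-1.3,0],[0,0,0,0],[0,0,0,0]]]'
python3 - <<'E'
from h import *
tool(); shot('a')
E
```

```text
time: 3.25
tool_pos: [664.7, -35.7, 275.2]
tcp_rot: [0.171, 1.569, 3.112]
contact_force: [-0.4, -0.4, -0.7]
grip_width: 0.4
t 3.25 TCP [664.7 -35.7 275.2] feeder [ 75.2  -1.  275.2] F [-0.4 -0.4 -0.7]
ytool yaw -1.771509425223287 z yaw 2.940878963698803 x [-0.  0. -1.]
scene knob [ 24.    1.7 191.8] (102, np.float64(1.354463029258342))
top knob [ 27.4   1.2 193.1] (125, np.float64(1.7023167518341573))
```

```bash
python3 -m handwheel '[[[1.7,0,0,0],[1.7,0,0,0],[1.7,0,0,0],[1.7,0,0,0],[1.7,0,0,0],[1.7,0,0,0],[0,0,0,0],[0,0,0,0]]]'
python3 -m handwheel '[[[0,0,0.6,0],[0,0,0.6,0],[0,0,0.4,0],[0,0,0.4,0],[0,0,0.3,0],[0,0,0,0]]]'
python3 - <<'E'
from h import *
tool(); shot('b')
E
```

```text
time: 4.02
tool_pos: [663.8, -37.2, 174.5]
tcp_rot: [0.181, 1.569, 3.117]
contact_force: [0.0, 0.2, 0.5]
grip_width: 0.5
time: 4.52
tool_pos: [642.7, -31.8, 176.0]
tcp_rot: [3.13, 1.567, -0.216]
contact_force: [3.6, -0.9, 1.7]
grip_width: 0.6
t 4.52 TCP [642.7 -31.8 176. ] feeder [ 52.8  -1.7 176. ] F [ 3.6 -0.9  1.7]
ytool yaw -1.7758031482499315 z yaw 2.936585971313198 x [ 0. -0. -1.]
scene knob None (6,)
top knob [ 26.9   0.5 193.6] (64, np.float64(1.7306980680702335))
```

```bash
python3 -m handwheel '[[[0,0,0.3,0],[0,0,0.3,0],[0,0,0.3,0],[0,0,0.3,0],[0,0,0.3,0],[0,0,0.3,0],[0,0,0,0]]]'
python3 - <<'E'
from h import *
tool(); shot('c')
a=cv2.imread('pics/top_c.png')[140:235,210:310]; b=cv2.imread('pics/scene_c.png')[155:235,200:300]
cv2.imwrite('pics/zc.png',cv2.resize(np.hstack([a[:80],b]),None,fx=4,fy=4,interpolation=cv2.INTER_CUBIC))
E
```

```text
time: 5.2
tool_pos: [623.8, -27.9, 174.7]
tcp_rot: [0.281, 1.57, -3.066]
contact_force: [2.6, -1.2, 2.4]
grip_width: 0.5
t 5.2 TCP [623.8 -27.9 174.7] feeder [ 33.5  -1.8 174.7] F [ 2.6 -1.2  2.4]
ytool yaw -1.7758900311580565 z yaw 2.9364987950770307 x [-0. -0. -1.]
scene knob None (5,)
top knob [  8.2   0.3 196.2] (58, np.float64(1.623670043104928))
```

View pics/zc.png

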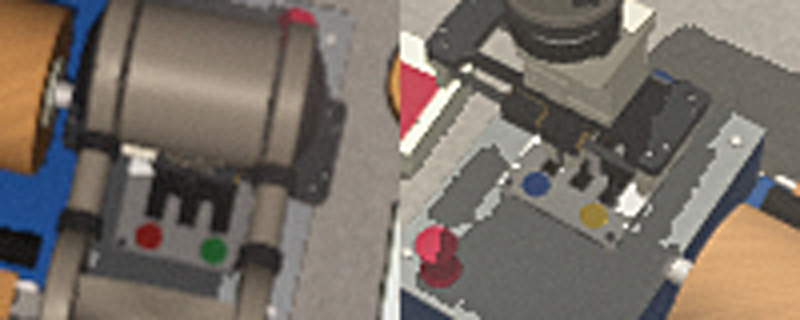

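```bash
python3 -m handwheel '[[[0,0,0.3,0],[0,0,0.3,0],[0,0,0.15,0],[0,0,0,0],[0,0,0,0]]]'
python3 -m handwheel '[[[0,0,-1,0],[0,0,-1,0],[-2,0,-1,0],[-3,0,0,0],[-3,0,0,0],[-2,3,0,0],[0,3.5,0,0],[0,3.5,0,0]]]'
python3 - <<'E'
from h import *
tool(); shot('d')
a=cv2.imread('pics/top_d.png')[140:235,210:310]; b=cv2.imread('pics/scene_d.png')[155:235,200:300]
cv2.imwrite('pics/zd.png',cv2.resize(np.hstack([a[:80],b]),None,fx=4,fy=4,interpolation=cv2.INTER_CUBIC))
E
```

```text
time: 5.72
tool_pos: [616.9, -26.5, 174.7]
tcp_rot: [0.352, 1.57, -2.995]
contact_force: [2.9, -0.4, 0.9]
grip_width: 0.5
time: 6.38
tool_pos: [625.6, -130.7, 275.7]
tcp_rot: [2.452, 1.571, -0.892]
contact_force: [0.6, -0.3, 0.2]
grip_width: 0.2
t 6.38 TCP [ 625.6 -130.7  275.7] feeder [  56.3 -102.   275.7] F [ 0.6 -0.3  0.2]
ytool yaw -1.7737692736053785 z yaw 2.9386197453858833 x [ 0. -0. -1.]
scene knob [ -2.4   2.3 194.3] (121, np.float64(1.3084871165349543))
top knob [  0.2   0.3 195.2] (137, np.float64(1.4566042891277482))
```

View pics/zd.png

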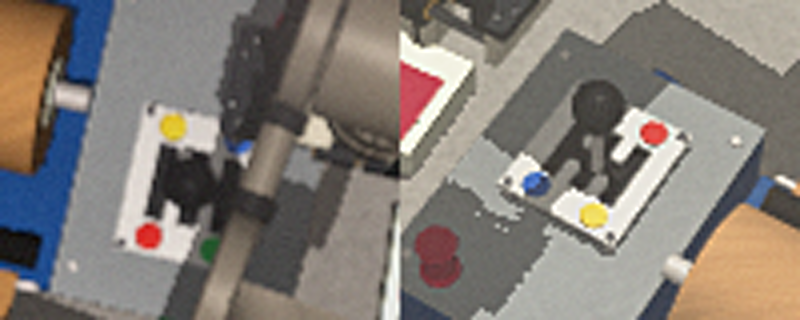

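```bash
python3 -m handwheel '[[[0,-2.6,0.95,0],[0,-2.6,0.95,0],[0,-2.6,0.95,0],[0,-2.6,0.95,0],[0,-2.6,0.95,0],[0,-2.6,0.95,0],[0,0,0,0],[0,0,0,0]]]'
python3 - <<'E'
from h import *
tool()
E
```

```text
time: 7.15
tool_pos: [601.2, 35.8, 274.1]
tcp_rot: [0.155, 1.568, 3.095]
contact_force: [0.2, -0.8, -0.0]
grip_width: 0.4
t 7.15 TCP [601.2  35.8 274.1] feeder [ -1.6  56.  274.1] F [ 0.2 -0.8 -0. ]
ytool yaw -1.7728447888114403 z yaw 2.9395432622468136 x [-0.  0. -1.]
```

```bash
python3 -m handwheel '[[[1.7,0,0,0],[1.7,0,0,0],[1.7,0,0,0],[1.7,0,0,0],[1.7,0,0,0],[1.7,0,0,0],[0,0,0,0],[0,0,0,0]]]'
python3 -m handwheel '[[[0,0.5,0,0],[0,0.5,0,0],[0,0.4,0,0],[0,0,0,0]]]'
python3 -m handwheel '[[[0,0.3,0,0],[0,0.3,0,0],[0,0.3,0,0],[0,0,0,0]]]'
python3 -m handwheel '[[[0,0.3,0,0],[0,0.3,0,0],[0,0.3,0,0],[0,0,0,0]]]'
python3 - <<'E'
from h import *
tool()
E
```

```text
time: 7.82
tool_pos: [601.5, 33.0, 171.8]
tcp_rot: [0.222, 1.568, -3.126]
contact_force: [0.6, 1.0, -0.2]
grip_width: 0.7
time: 8.15
tool_pos: [599.5, 18.8, 173.6]
tcp_rot: [2.96, 1.569, -0.388]
contact_force: [-1.2, 0.5, 0.2]
grip_width: 0.4
time: 8.48
tool_pos: [597.7, 11.0, 173.2]
tcp_rot: [-2.964, 1.57, -0.028]
contact_force: [0.4, 2.0, 0.8]
grip_width: 0.4
time: 8.82
tool_pos: [595.5, 1.8, 172.7]
tcp_rot: [1.531, 1.57, -1.816]
contact_force: [0.5, 1.3, 1.9]
grip_width: 0.3
t 8.82 TCP [595.5   1.8 172.7] feeder [ -0.2  21.6 172.7] F [0.5 1.3 1.9]
ytool yaw -1.7763254676925846 z yaw 2.9360635048959027 x [-0. -0. -1.]
```

```bash
python3 -m handwheel '[[[0,0.3,0,0],[0,0.3,0,0],[0,0.3,0,0],[0,0,0,0]]]'
python3 - <<'E'
from h import *
tool(); shot('e')
a=cv2.imread('pics/top_e.png')[140:235,210:310]; b=cv2.imread('pics/scene_e.png')[155:235,200:300]
cv2.imwrite('pics/ze.png',cv2.resize(np.hstack([a[:80],b]),None,fx=4,fy=4,interpolation=cv2.INTER_CUBIC))
E
```

```text
time: 9.15
tool_pos: [593.6, -7.1, 172.6]
tcp_rot: [1.182, 1.57, -2.165]
contact_force: [0.9, 1.7, 1.0]
grip_width: 0.3
t 9.15 TCP [593.6  -7.1 172.6] feeder [ -0.3  12.5 172.6] F [0.9 1.7 1. ]
ytool yaw -1.7764715266779343 z yaw 2.9359173415839055 x [-0. -0. -1.]
scene knob [ 23.2 -13.8 181.2] (35, np.float64(3.671340464940914))
top knob None (4,)
```

View pics/ze.png

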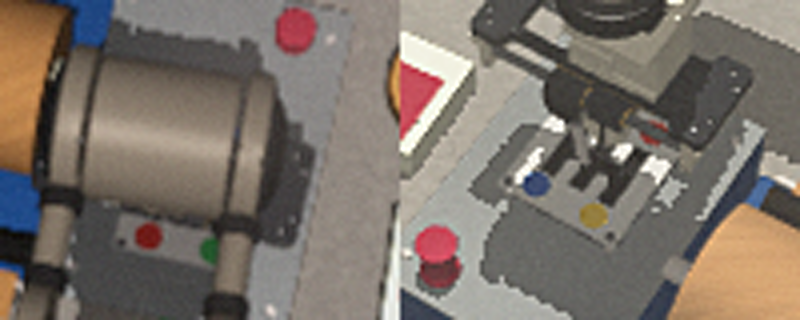

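```bash
python3 -m handwheel '[[[0,0.3,0,0],[0,0.3,0,0],[0,0.3,0,0],[0,0,0,0]]]'
python3 -m handwheel '[[[0,0.25,0,0],[0,0.25,0,0],[0,0,0,0]]]'
python3 - <<'E'
from h import *
tool(); shot('f')
b=cv2.imread('pics/scene_f.png')[155:235,200:300]
cv2.imwrite('pics/zf.png',cv2.resize(b,None,fx=7,fy=7,interpolation=cv2.INTER_CUBIC))
E
```

```text
time: 9.58
tool_pos: [591.6, -15.7, 172.3]
tcp_rot: [0.285, 1.57, -3.062]
contact_force: [0.5, 1.3, -0.4]
grip_width: 0.2
time: 9.83
tool_pos: [590.7, -20.5, 172.6]
tcp_rot: [0.542, 1.57, -2.805]
contact_force: [0.5, 1.5, -1.0]
grip_width: 0.3
t 9.83 TCP [590.7 -20.5 172.6] feeder [ -0.4  -1.2 172.6] F [ 0.5  1.5 -1. ]
ytool yaw -1.776278999044428 z yaw 2.9361098489714323 x [-0. -0. -1.]
scene knob [ -2.5 -35.2 188.2] (39, np.float64(2.860326416496308))
top knob None (4,)
```

View pics/zf.png

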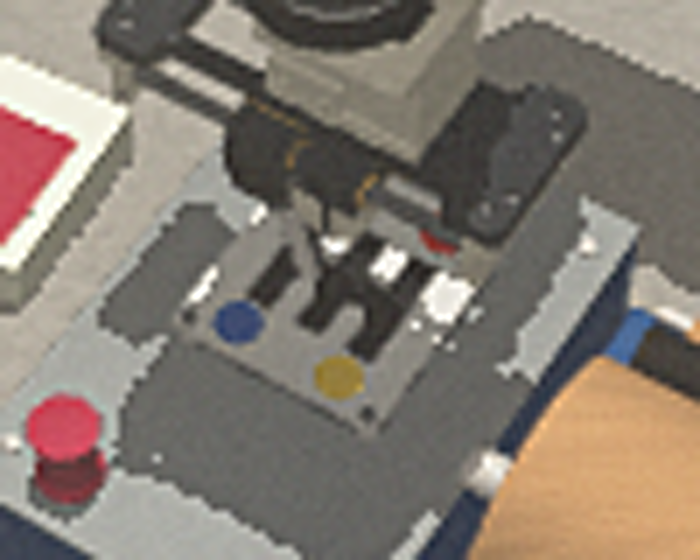

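```bash
python3 -m handwheel '[[[0,0.2,0,0],[0,0.2,0,0],[0,0.2,0,0],[0,0,0,0]]]'
python3 -m handwheel '[[[0,0.2,0,0],[0,0.15,0,0],[0,0,0,0]]]'
python3 - <<'E'
from h import *
tool(); shot('g')
b=cv2.imread('pics/scene_g.png')[155:235,200:300]
cv2.imwrite('pics/zg.png',cv2.resize(b,None,fx=7,fy=7,interpolation=cv2.INTER_CUBIC))
E
```

```text
time: 10.27
tool_pos: [589.6, -26.3, 172.6]
tcp_rot: [0.898, 1.571, -2.449]
contact_force: [-0.2, 3.3, -1.0]
grip_width: 0.6
time: 10.52
tool_pos: [588.9, -29.7, 172.7]
tcp_rot: [1.58, 1.571, -1.767]
contact_force: [-0.2, 2.0, -0.4]
grip_width: 0.6
t 10.52 TCP [588.9 -29.7 172.7] feeder [ -0.2 -10.6 172.7] F [-0.2  2.  -0.4]
ytool yaw -1.7762120445336607 z yaw 2.93617693637112 x [-0. -0. -1.]
scene knob [ -3.3 -44.5 187. ] (37, np.float64(2.007490275420536))
top knob None (3,)
```

View pics/zg.png

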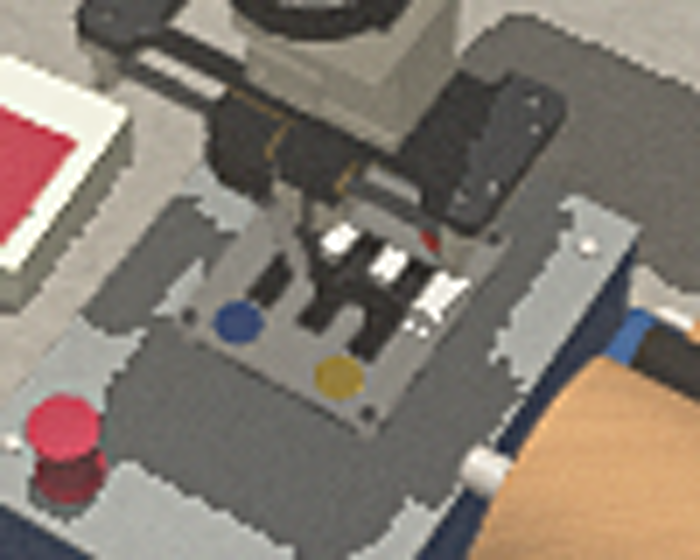

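```bash
python3 -m handwheel '[[[0,-0.8,0,0],[0,-0.8,0,0],[-2,-0.5,0,0],[-3,0,0,0],[-3,0,0,0],[-2,0,2,0],[0,0,3.5,0],[0,0,3.5,0]]]'
python3 -m handwheel '[[[0,0,0,0]]]'
python3 - <<'E'
from h import *
tool(); shot('i')
b=cv2.imread('pics/scene_i.png')[155:235,200:300];a=cv2.imread('pics/top_i.png')[140:220,210:310]
cv2.imwrite('pics/zi.png',cv2.resize(np.hstack([a,b]),None,fx=4,fy=4,interpolation=cv2.INTER_CUBIC))
E
```

```text
time: 11.28
tool_pos: [505.2, 9.9, 273.9]
tcp_rot: [3.068, 1.567, -0.278]
contact_force: [-0.8, 0.6, -0.7]
grip_width: -0.1
time: 11.37
tool_pos: [499.4, 11.5, 272.7]
tcp_rot: [0.128, 1.566, 3.066]
contact_force: [1.3, -0.1, 0.2]
grip_width: 0.4
t 11.37 TCP [499.4  11.5 272.7] feeder [-96.3  11.5 272.7] F [ 1.3 -0.1  0.2]
ytool yaw -1.7744165865102144 z yaw 2.9379696620135007 x [-0.  0. -1.]
scene knob [ -2.8 -46.4 186.8] (107, np.float64(1.4049873756571747))
top knob [  0.6 -48.5 188. ] (134, np.float64(1.750232294695347))
```

View pics/zi.png

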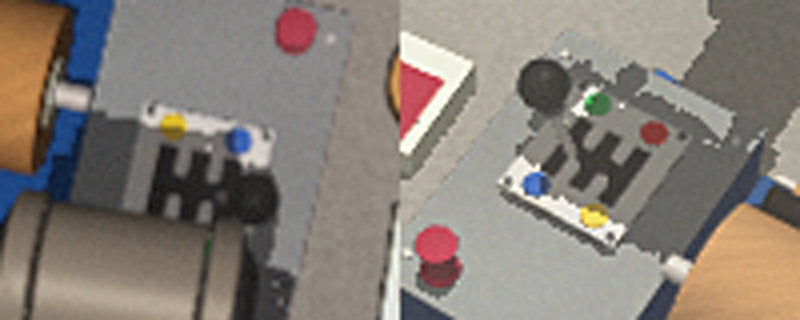

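```bash
python3 -m handwheel '[[[0,2,-1.2,0],[0,2,-1.2,0],[0,1.7,-1.3,0],[1.5,0,0,0],[3,0,0,0],[3,0,0,0],[2.9,0,0,0],[0,0,0,0]]]'
python3 - <<'E'
from h import *
tool()
E
```

```text
time: 12.13
tool_pos: [527.8, -53.4, 163.3]
tcp_rot: [-0.001, 1.561, 2.936]
contact_force: [-0.5, -0.4, -0.4]
grip_width: 0.3
t 12.13 TCP [527.8 -53.4 163.3] feeder [-55.2 -46.2 163.3] F [-0.5 -0.4 -0.4]
ytool yaw -1.7761530707865394 z yaw 2.936235960305409 x [-0.01  0.   -1.  ]
```

```bash
python3 -m handwheel '[[[0,0,-0.6,0],[0,0,-0.6,0],[0,0,-0.6,0],[0,0,-0.4,0],[0,0,-0.3,0],[0,0,-0.3,0],[0,0,-0.3,0],[0,0,0,0]]]'
python3 -m handwheel '[[[0,0,-0.3,0],[0,0,-0.3,0],[0,0,-0.3,0],[0,0,-0.3,0],[0,0,0,0]]]'
python3 -m handwheel '[[[0,0,-0.3,0],[0,0,-0.3,0],[0,0,-0.3,0],[0,0,0,0]]]'
python3 - <<'E'
from h import *
tool();shot('j')
E
```

```text
time: 12.8
tool_pos: [560.6, -60.3, 169.0]
tcp_rot: [3.012, 1.57, -0.335]
contact_force: [-2.0, -0.1, 2.6]
grip_width: 0.4
time: 13.22
tool_pos: [572.5, -62.7, 168.7]
tcp_rot: [3.109, 1.57, -0.238]
contact_force: [-2.2, 0.6, 0.7]
grip_width: 0.8
time: 13.55
tool_pos: [581.1, -64.4, 168.3]
tcp_rot: [-0.606, 1.57, 2.331]
contact_force: [-2.1, 0.2, -1.1]
grip_width: 0.1
t 13.55 TCP [581.1 -64.4 168.3] feeder [ -0.9 -46.1 168.3] F [-2.1  0.2 -1.1]
ytool yaw -1.775995525905937 z yaw 2.936393507122443 x [-0.  0. -1.]
scene knob [ 29.2 -45.4 183.5] (137, np.float64(1.4726096038546945))
top knob None (0,)
```

```bash
python3 -m handwheel '[[[0,0,-0.3,0],[0,0,-0.3,0],[0,0,-0.2,0],[0,0,0,0]]]'
python3 -m handwheel '[[[0,0,-0.15,0],[0,0,-0.1,0],[0,0,0,0]]]'
python3 - <<'E'
from h import *
tool();shot('k')
b=cv2.imread('pics/scene_k.png')[155:235,200:300]
cv2.imwrite('pics/zk.png',cv2.resize(b,None,fx=7,fy=7,interpolation=cv2.INTER_CUBIC))
E
```

```text
time: 13.98
tool_pos: [588.7, -66.0, 168.3]
tcp_rot: [-0.247, 1.57, 2.69]
contact_force: [-3.5, 1.7, -1.1]
grip_width: 0.4
time: 14.23
tool_pos: [591.0, -66.6, 168.6]
tcp_rot: [0.204, 1.571, 3.141]
contact_force: [-3.6, 0.4, -2.4]
grip_width: 0.6
t 14.23 TCP [591.  -66.6 168.6] feeder [  9.3 -46.2 168.6] F [-3.6  0.4 -2.4]
ytool yaw -1.776047131048934 z yaw 2.9363418453566412 x [-0.  0. -1.]
scene knob [ 39.7 -44.4 181.7] (140, np.float64(1.3567397638795575))
top knob None (0,)
```

View pics/zk.png

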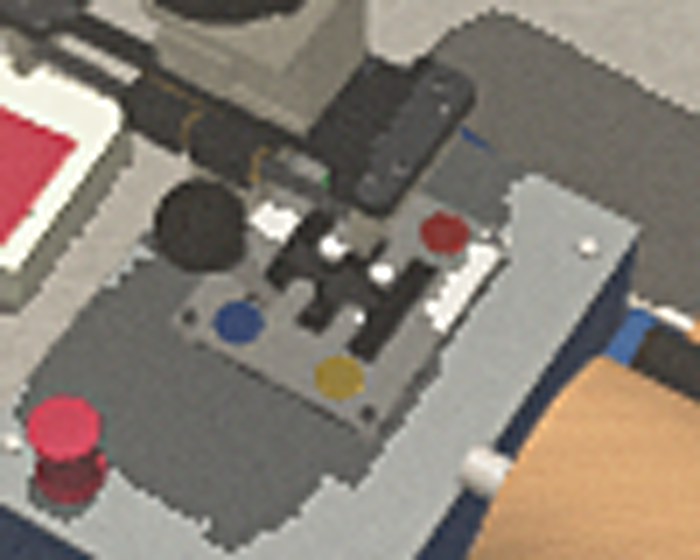

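```bash
for i in 1; do python3 -m handwheel '[[[0,0,-0.1,0],[0,0,-0.1,0],[0,0,0,0]]]'; done
python3 -m handwheel '[[[0,0,-0.1,0],[0,0,0,0]]]'
python3 -m handwheel '[[[0,0,-0.1,0],[0,0,0,0]]]'
python3 - <<'E'
from h import *
tool();shot('l')
E
```

```text
time: 14.58
tool_pos: [592.8, -66.9, 168.6]
tcp_rot: [0.034, 1.57, 2.971]
contact_force: [-4.0, 1.5, -1.2]
grip_width: 0.4
time: 14.75
tool_pos: [593.3, -67.0, 168.5]
tcp_rot: [0.024, 1.569, 2.961]
contact_force: [-6.3, 1.7, -0.5]
grip_width: 0.3
time: 14.92
tool_pos: [593.7, -67.1, 168.4]
tcp_rot: [0.017, 1.568, 2.953]
contact_force: [-8.2, 1.8, -0.8]
grip_width: 0.3
t 14.92 TCP [593.7 -67.1 168.4] feeder [ 12.  -46.2 168.4] F [-8.2  1.8 -0.8]
ytool yaw -1.775876583381347 z yaw 2.9365122159507857 x [-0.  0. -1.]
scene knob [ 42.  -44.3 180.9] (137, np.float64(1.5099645785483913))
top knob None (0,)
```

```bash
python3 -m handwheel '[[[0,0,-0.1,0],[0,0,0,0]]]'
python3 -m handwheel '[[[0,0,-0.1,0],[0,0,0,0],[0,0,0,0]]]'
```

```text
time: 15.18
tool_pos: [594.0, -67.1, 168.4]
tcp_rot: [0.018, 1.566, 2.955]
contact_force: [-9.6, 2.5, 0.6]
grip_width: 0.5
time: 15.43
tool_pos: [594.3, -67.2, 168.3]
tcp_rot: [0.024, 1.565, 2.96]
contact_force: [-12.6, 3.3, 0.7]
grip_width: 0.2
```

Firm stop. Backing off, then checking.

```bash
python3 -m handwheel '[[[0,0,0.3,0],[0,0,0.8,0],[0,0,1.5,0],[0,0,2.5,0],[-2,0,2.5,0],[-3,0,2,0],[-3,0,2,0],[-3,0,0,0]]]'
python3 -m handwheel '[[[0,-2.5,0,0],[0,-3,0,0],[0,-3,0,0],[0,-3,0,0],[0,0,0,0],[0,0,0,0]]]'
python3 - <<'E'
from h import *
tool();shot('m')
b=cv2.imread('pics/scene_m.png')[155:235,200:300];a=cv2.imread('pics/top_m.png')[140:220,210:310]
cv2.imwrite('pics/zm.png',cv2.resize(np.hstack([a,b]),None,fx=4,fy=4,interpolation=cv2.INTER_CUBIC))
E
```

```text
time: 16.1
tool_pos: [480.9, -43.7, 281.0]
tcp_rot: [2.898, 1.569, -0.448]
contact_force: [2.3, 0.6, -0.0]
grip_width: 0.2
time: 16.6
tool_pos: [507.4, 69.4, 279.4]
tcp_rot: [-3.097, 1.568, -0.158]
contact_force: [0.4, -0.4, -0.7]
grip_width: 0.5
t 16.6 TCP [507.4  69.4 279.4] feeder [-100.3   69.8  279.4] F [ 0.4 -0.4 -0.7]
ytool yaw -1.7733581607490332 z yaw 2.9390303754286657 x [ 0. -0. -1.]
scene knob [ 42.7 -43.8 180.6] (89, np.float64(1.4469943695522243))
top knob [ 45.5 -46.1 181.2] (125, np.float64(1.7301096764644543))
```

View pics/zm.png

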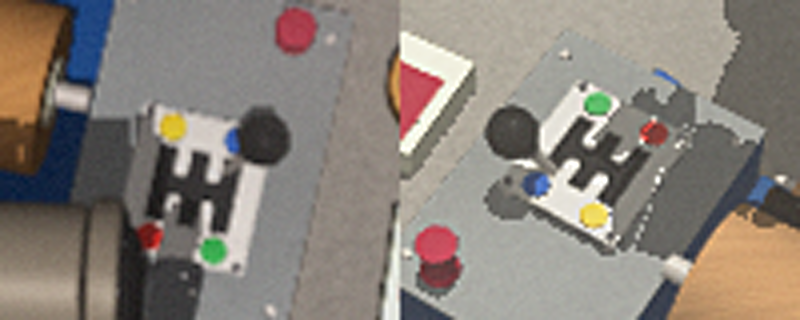

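View pics/top_m.png

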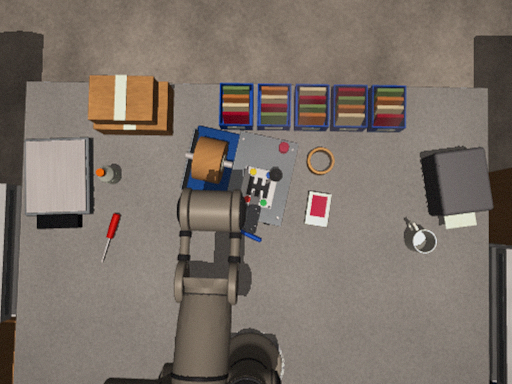

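```bash
python3 -c "
from plant import bot
print(bot.close_job())"
```

```text
the job is handed in; nothing more can be done
None
```

The lever now stands fully home in the blue disc's slot (feeder +x, -y corner), and the job is handed in. I pushed the knob with the shut fingers only. It went back from the middle slot line to the cross channel, across to the -y slot line, then forward until it stopped.

**Force at the stop:** the push force rose from about 4 N to 13 N over the last few commanded millimetres, while the tip moved only about 0.3 mm per millimetre commanded. I stopped there and backed off. The limit is 35 N.

**Final position, robot clear:**

| Camera | Knob x (mm) | Knob y (mm) | Knob z (mm) |
|---|---|---|---|
| scene | 42.7 | -43.8 | 180.6 |
| top | 45.5 | -46.1 | 181.2 |

These are in the feeder's axes. They give a lever angle of about +0.29 to +0.30 and a sway of about -0.31, as expected for a home corner slot. The two cameras disagree by 2 to 3 mm, much as they did before I touched anything.

**Other checks:**
- In the last top picture the other items look where they were at the start; the arm hides part of the marker and the near edge of the feeder. I did not measure their positions.
- The robot was touching nothing, and the clock read 16.6 s.
- The network's gate-centre point was about 12 mm off in y in the top camera, so I took the gate centre and yaw from the colour discs instead. The scene camera's colour-mask position for the blue disc was also wrong, so I did not use it. The other three discs agreed between cameras within 3 mm.

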